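Refit the volume knob and hold it pressed in

ROBOT

A 7-joint arm with a two-finger parallel gripper is mounted at the origin on a cart in front of the work surface, level with it; the furniture and walls round the work are solid. World frame = base frame: x ahead of the robot, y to its left, z up, the work surface at z = 0. Lengths are in m, angles in rad, forces in N, time in s.
With the tool pointing down it reaches from about 0.4 to 0.875 m from the base axis. Payload 6.5 kg.
Tool frame: the origin (TCP) lies at the very end of the fingers, on their centre line; the grasp point (between the pads) lies 19 mm behind it; z points along the fingers, y is the line along which they close (so a half turn about z gives the same grasp; the last joint's range is limited). The gripper opens to 88 mm and grips with 3 to 60 N. Pads are 18 mm wide; open, the fingers measure 123 mm over their backs; the gripper's body (75 mm by 187 mm) begins 45 mm behind the grasp point.
Start: joints at [-1.349, 0.536, -0.004, 1.538, 0.003, 1.067, -0.071], TCP at [0.184, 0.623, 0.239] pointing down, gripper open.
Joint ranges: [-2.7, 2.7], [-0.37, 2.16], [-1.27, 1.26], [0.24, 2.4], [-1.31, 4.45], [0.19, 1.91], [-2.76, 2.76]. Speed limits (rad/s): [2.39, 2.39, 3.14, 3.14, 3.14, 3.14, 3.14].

INTERFACE

Orientations are given as a unit quaternion [w, x, y, z].
In Python, from rig import readout, vision, ticket gives the robot as it stands.
- The arm moves only by the tool apply_moves, never from a script. Its argument "plan" is a list of rows, each an object of numbers: "jaw": the gripper command: -1 is fully open, 1 is shut, values between are in proportion; "tx", "ty", "tz": the shift along the tool's x, y, z in mm; "roll": the turn about the tool's z in degrees. A call has 1 to 20 rows; each row is the pose to reach, as a shift and turn from the pose commanded when the call began, along the tool's axes at that moment; what a row does not reach only later rows make up. A row lasts 1/10 s, in which the tool goes at most 50 mm and 8.59 degrees, less where a joint would pass 70% of its speed; a pose out of reach is approached as far as the arm can. A call with a gripper value outside its range is refused whole. The fingers move at their own pace and stop on an object; the grip force is fixed at half the most. Time passes only in rows, so rows that repeat a pose let the fingers close. It gives the time, the measured TCP pose, the force, the opening and the grip force at its end, in the units of the state.
- readout.sense(): the state, without advancing time (a new reading comes with each control period).
- vision.get_image(name): name is "scene" or "top" or "wrist"; returns the picture (384x512x3 uint8, blue, green, red); there is no depth.
- vision.camera_info(name): a dict with "intrinsics" (3x3 intrinsics, pixels), "R" (3x3) and "t" (3): a world point X has camera coordinates R X + t. Camera axes: x right, y down, z forward; pixel columns grow to the right and rows downward; lengths in m; the calibration is good to about 2 mm. A picture is of the moment at which its call begins: read the wrist's pose just before it. camera_info takes no time and is no camera call; for the wrist camera it gives the pose at the moment of the call.
- ticket.close_job(): hands the job in; it is judged then, once.
Trained networks look in the newest picture that a camera, given by its name, has taken for a name from the list of things; names that differ only in an ending like _2 or _b are one class to them, and where a whole thing is asked for, a point or a joint stands for the part that bears it (a point fixed in the world has none). Each returns a list of dicts, best first, with "score" (0 to 1); they miss things now and then, are a little off and sometimes report something else, mostly with a low value. They report only what shows in the picture. A call takes as long as a camera call. They do not tell look-alikes from the thing itself.
- vision.spot_in(camera, query): "xyz" ([x, y, z] in m, in world coordinates, good to about 4 mm: the middle of the surface that is visible of it).
- vision.trace(camera, query): "region" (384x512 bool, what is visible of it).
The state is a dict: "time_s": time; "joint_positions": joint angles; "joint_vel": joint speeds; "tau": joint torques, N m; "ee_pos": TCP position; "tool_rot": TCP orientation; "wrist_force": force on the tool from outside, world axes, zero at the start; "ft_torque": the same for the moment, N m; "finger_gap": finger opening in m; "grip_force": force on a finger pad.
Only numpy, scipy, OpenCV 4.12 (cv2) and the standard library are available. Lean on these libraries where they do the work, as an engineer would, in place of code of your own. Each camera call takes 0.05 s, during which the arm holds its last target. There are 200 camera calls.

TASK

The volume knob has come off the audio controller. First pull the fader back to the white line on the panel so that the speakers will come on quietly, and let go of it; then pick up the loose knob, turn it so that the flat in its bore matches the flat of the D-shaped shaft, push it fully down onto the shaft, and keep pressing so that the shaft's spring push switch stays pushed in: finish still gripping the knob and holding it down. Do not push the mug, stapler, sticky notes or highlighter about.

Things in the scene. Friction and masses are not known exactly. Their poses are not given: they have to be found in the camera images.
- audio_controller: Desktop audio controller, fixed to the surface: a black box with a dark grey flat top panel, 150 (x) x 200 (y) x 44 mm high. Origin at the centre of its underside; x points away from the operator, along the fader's track; y to the operator's left; z up. The fader is in the left half, the bare knob shaft in the right half, 100 mm apart. Seen from above its yaw varies.
- fader (a joint): Position of the fader along its track in m: 0 at the near end, 0.07 at the far end (controller's +x). It slides with about 1.5 N of friction and stays where it is left. At 0.020 its cap's line is level with the white line on the panel.
- fader_cap (a point): Centre of the fader's cap, a black block 18 (along the track) x 22 (across) x 21 mm high with a white line across its top; its top is 24 mm and its underside 3 mm above the panel. Axes as the controller's.
- fader_mark (a point): Point on the panel (height 44 mm above the work surface), in the middle of the track, level with the white line that is the fader's target; the line is drawn as two white dashes left and right of the track.
- shaft_tip (a point): Centre of the tip of the bare upright steel D-shaft, 12 mm in diameter, one flat 1.5 mm from its axis. x points level from the axis out through the flat, z up; a red tick at the shaft's foot points the same way. It stands 20 mm out of a steel bushing (24 mm wide, 4 mm high on the panel): its tip is 68 mm above the work surface while up; its last 2.5 mm taper slightly. It turns stiffly (0.08 N m).
- push_switch (a joint): How far the shaft is pushed down in m: 0 up, 0.004 at its stop. A spring resists: about 4 N at first, 9 N at the stop; it springs up again if not held. It counts as pushed in beyond 0.002.
- knob_center (a point): Centre of the loose round knob, 40 mm in diameter and 30 mm high, black with an aluminium top, standing upright on the work surface; best gripped by its upper 16 mm. Site axes: z up, x points along the red pointer line on its top, from the axis to the rim, which is the side of the bore on which the flat lies. So the knob fits when its red pointer points the way the shaft's flat faces.
- knob_bore (a point): Centre of the closed upper end of the knob's blind D-shaped bore, 14 mm above the knob's underside (1 mm below knob_center), with the same axes. The bore is 14 mm in diameter with its flat 2.8 mm from the axis (1 mm of play all round, about 0.2 rad in turn); its mouth is bevelled but for the flat. When the knob is seated this point lies on shaft_tip, and the knob's underside is 10 mm above the panel, 6 mm with the switch pushed in.
- mug: White mug, 95 mm high, bystander at the left; leave it where it is. Origin at the centre of its underside.
- stapler: Red and black stapler, 148 x 37 x 40 mm, bystander lying on the flat white box at the right rear; leave it where it is. Origin at the centre of its underside.
- sticky_pad: Yellow pad of sticky notes, 76 x 76 x 18 mm, bystander left of the controller; leave it where it is. Origin at the centre of its underside.
- highlighter: Yellow highlighter, 118 x 16 x 18 mm, bystander lying at the left front; leave it where it is. Origin at the centre of its underside.
There are look-alikes about, which are no part of the job. Leave any orange look-alike of the part that bears knob_center alone.

How it is judged:
By the outcome, as a careful person would: the job done as asked, in the order asked, and still so for the second after the job is handed in, while the arm keeps its last pose, push and grip.
It also fails if it takes over 48 s, if anything falls off the work surface, if the arm or the gripper's body presses on something with over 40 N, if the wrist force passes 120 N, or if a joint passes its speed limit or range.

## Working session

There is one attempt and no reset: what is moved stays moved. The work goes in short steps, Python scripts to look and compute and a tool call to move; the robot and the scene stay as the last step left them, time stands still between calls to the robot, and variables do not carry over. Pictures are saved under pics/ and viewed, at most 10 in all, crops included, and the job is handed in when it is done.

Besides the shell and the picture viewer there is one more tool, called after "Emit:" in YAML: its name, and indented under it one key for each argument. apply_moves: Moves the arm, as the interface text tells. Its arguments: {"type":"object","properties":{"plan":{"type":"array"}},"required":["plan"]}

```bash
ls; mkdir -p pics
python3 - <<'E'
from rig import readout, vision
import cv2, numpy as np
s=readout.sense(); print({k:np.round(v,3).tolist() for k,v in s.items()})
a=vision.get_image("scene"); b=vision.get_image("top")
cv2.imwrite("pics/scene1.png",cv2.resize(a,(800,600),interpolation=3)); cv2.imwrite("pics/top1.png",cv2.resize(b,(800,600),interpolation=3))
for c in("scene","top"):
    i=vision.camera_info(c); print(c,np.round(i["intrinsics"],1).tolist(),np.round(-i["R"].T@i["t"],3), np.round(i["R"],2).tolist())
    for q in("knob_center","fader_cap","shaft_tip","audio_controller","fader_mark"):
        try: print(q,[(np.round(d["xyz"],3).tolist(),round(d["score"],2)) for d in vision.spot_in(c,q)])
        except Exception as e: print(q,e)
E
```

```text
pics
{'time_s': 0.0, 'joint_positions': [-1.349, 0.537, -0.004, 1.539, 0.003, 1.067, -0.071], 'joint_vel': [-0.001, -0.0, -0.0, 0.0, 0.0, -0.001, -0.001], 'tau': [0.0, -57.098, 0.991, -25.161, -0.056, 0.017, 0.0], 'ee_pos': [0.184, 0.623, 0.238], 'tool_rot': [-0.0, 0.143, 0.99, -0.001], 'wrist_force': [-0.195, 0.107, 0.053], 'ft_torque': [-0.004, -0.011, -0.014], 'grip_force': 0.0, 'finger_gap': 0.088}
scene [[494.4, 0.0, 249.6], [0.0, 494.4, 185.8], [0.0, 0.0, 1.0]] [-0.417 -0.556  0.906] [[0.53, -0.85, -0.01], [-0.51, -0.3, -0.8], [0.68, 0.43, -0.6]]
knob_center [([0.492, -0.226, 0.03], 0.72), ([0.471, -0.309, 0.036], 0.49)]
fader_cap [([0.471, -0.316, 0.031], 0.58), ([0.485, 0.088, 0.066], 0.4)]
shaft_tip []
audio_controller [([0.442, 0.028, 0.045], 0.93)]
fader_mark [([0.434, 0.025, 0.046], 0.63)]
top [[487.5, 0.0, 255.4], [0.0, 487.5, 197.5], [0.0, 0.0, 1.0]] [0.275 0.044 1.328] [[-0.02, -1.0, -0.01], [-0.98, 0.02, -0.19], [0.19, 0.0, -0.98]]
knob_center [([0.5, -0.222, 0.032], 0.77), ([0.478, -0.305, 0.03], 0.74), ([0.444, 0.236, 0.018], 0.68)]
fader_cap [([0.492, 0.089, 0.067], 0.4)]
shaft_tip []
audio_controller [([0.458, 0.043, 0.042], 0.85)]
fader_mark [([0.458, 0.042, 0.044], 0.61)]
```

View pics/scene1.png

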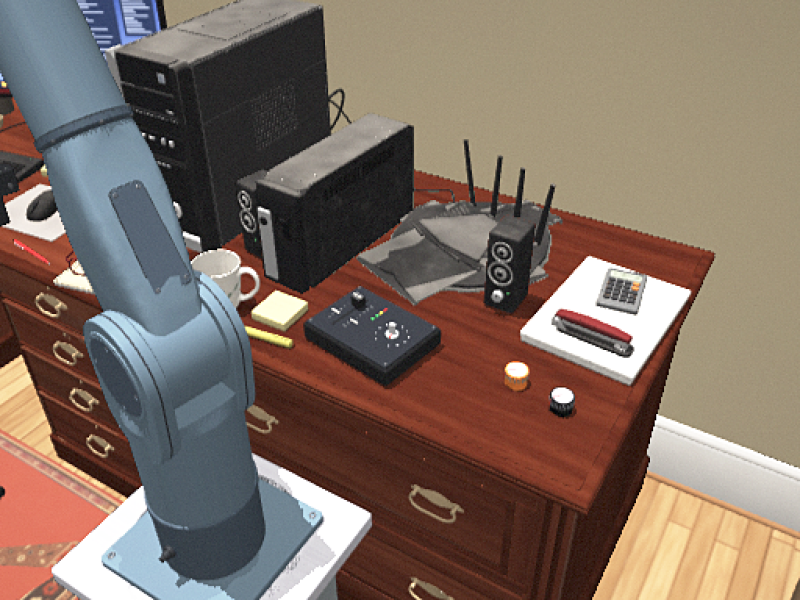

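View pics/top1.png

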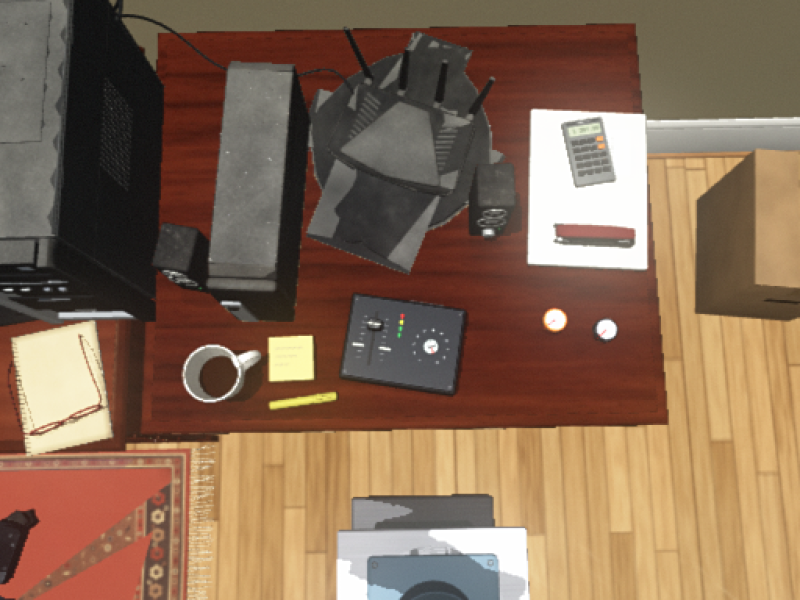

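The scene view shows the controller at about (372,332), the fader cap at (358,297), the shaft at (391,330), the black knob at (562,400) and the orange look-alike at (516,375). The top view shows them at (403,343), (374,323), (431,345), (606,328) and (555,320) respectively. Next I'll work out the wrist camera's mount and the first move.

```bash
cat > h.py <<'E'
from rig import readout, vision, ticket
import cv2, numpy as np
from scipy.spatial.transform import Rotation as Ro
def tool():
    s=readout.sense(); w,x,y,z=s["tool_rot"]
    return np.array(s["ee_pos"]), Ro.from_quat([x,y,z,w]).as_matrix(), s
def cam(n):
    i=vision.camera_info(n); return np.array(i["intrinsics"]),np.array(i["R"]),np.array(i["t"])
def ray_z(c,px,z):
    K,R,t=c; d=R.T@np.linalg.solve(K,[px[0],px[1],1.]); o=-R.T@t
    return o+d*(z-o[2])/d[2]
def proj(c,X):
    K,R,t=c; p=K@(R@np.array(X)+t); return p[:2]/p[2]
def tri(cs,pxs):
    A=[];b=[]
    for (K,R,t),px in zip(cs,pxs):
        d=R.T@np.linalg.solve(K,[px[0],px[1],1.]); d/=np.linalg.norm(d); P=np.eye(3)-np.outer(d,d)
        A.append(P); b.append(P@(-R.T@t))
    A=np.vstack(A);b=np.hstack(b); X=np.linalg.lstsq(A,b,rcond=None)[0]
    return X, np.linalg.norm(A@X-b)
def move(target,yaw=None):
    """tool-frame shift mm to the world target; roll deg so that tool y has world direction yaw (mod 180)"""
    p,R,s=tool(); d=R.T@(np.array(target)-p)*1000
    cur=np.degrees(np.arctan2(R[1,1],R[0,1]))
    r=None
    if yaw is not None: r=-(yaw-cur)
    print("tx ty tz",np.round(d,1),"cur yaw",round(cur,2),"roll",None if r is None else (round((r+90)%180-90,1)),"j7",round(s["joint_positions"][6],2))
E
python3 - <<'E'
from h import *
p,R,s=tool(); K,Rc,t=cam("wrist")
print(K.round(1).tolist(), "cam in tool",(R.T@(-Rc.T@t-p)).round(3),"view dir",(R.T@Rc[2]).round(3),"cam right",(R.T@Rc[0]).round(3))
# marks from scene/top at half-res views (picture/800*512)
k=512/800; S,T=cam("scene"),cam("top")
for n,a,b in[("fader",(359,293),(374,323)),("shaft",(391,326),(431,344)),("knob",(562,394),(606,327)),("orange",(516,368),(555,318))]:
    X,e=tri([S,T],[np.array(a)*k,np.array(b)*k]); print(n,X.round(3),round(e,4))
move((0.40,0.05,0.25)); move((0.42,0.04,0.27),0)
E
```

```text
[[275.3, 0.0, 259.3], [0.0, 275.3, 191.8], [0.0, 0.0, 1.0]] cam in tool [ 0.085 -0.    -0.145] view dir [-0.321 -0.     0.947] cam right [0.001 1.    0.001]
fader [0.49  0.087 0.075] 0.0025
shaft [ 0.453 -0.006  0.064] 0.0007
knob [ 0.482 -0.309  0.03 ] 0.0006
orange [ 0.499 -0.222  0.032] 0.001
tx ty tz [-369.3 -488.5  -11.3] cur yaw 73.51 roll None j7 -0.07
tx ty tz [-391.3 -492.4  -31.3] cur yaw 73.51 roll 73.5 j7 -0.07
```

Emit:
apply_moves:
  plan:
    - {"jaw":-1,"tx":-390,"ty":-490,"tz":0,"roll":0}
    - {"jaw":-1,"tx":-390,"ty":-490,"tz":0,"roll":0}
    - {"jaw":-1,"tx":-390,"ty":-490,"tz":0,"roll":0}
    - {"jaw":-1,"tx":-390,"ty":-490,"tz":0,"roll":0}
    - {"jaw":-1,"tx":-390,"ty":-490,"tz":0,"roll":0}
    - {"jaw":-1,"tx":-390,"ty":-490,"tz":0,"roll":0}
    - {"jaw":-1,"tx":-390,"ty":-490,"tz":0,"roll":0}
    - {"jaw":-1,"tx":-390,"ty":-490,"tz":0,"roll":0}
    - {"jaw":-1,"tx":-390,"ty":-490,"tz":0,"roll":0}
    - {"jaw":-1,"tx":-390,"ty":-490,"tz":0,"roll":0}
    - {"jaw":-1,"tx":-390,"ty":-490,"tz":0,"roll":0}
    - {"jaw":-1,"tx":-390,"ty":-490,"tz":0,"roll":0}
    - {"jaw":-1,"tx":-390,"ty":-490,"tz":0,"roll":0}
    - {"jaw":-1,"tx":-390,"ty":-490,"tz":0,"roll":0}
    - {"jaw":-1,"tx":-390,"ty":-490,"tz":30,"roll":-7}
    - {"jaw":-1,"tx":-390,"ty":-490,"tz":60,"roll":-7}

```text
time_s: 2.2
ee_pos: [0.4201, 0.0438, 0.1787]
tool_rot: [0.001, 0.081, 0.997, 0.001]
wrist_force: [0.8, 0.7, -0.4]
finger_gap: 0.0881
grip_force: 0.0
```

Run:
```python
from h import *
p,R,s=tool(); move(p,0); print(s["time_s"],p)
c=cam("wrist"); im=vision.get_image("wrist"); np.savez("v1.npz",im=im,K=c[0],R=c[1],t=c[2])
print({n:proj(c,X).round().tolist() for n,X in dict(fader=(.49,.087,.07),shaft=(.453,-.006,.068)).items()})
for q in("fader_cap","shaft_tip"):print(q,[(np.round(d["xyz"],3).tolist(),round(d["score"],2)) for d in vision.spot_in("wrist",q)])
cv2.imwrite("pics/w1.png",cv2.resize(im[120:384,80:432],(800,600),interpolation=cv2.INTER_CUBIC))
```

```text
tx ty tz [0. 0. 0.] cur yaw 80.74 roll 80.7 j7 1.32
2.2 [0.42013752 0.04380754 0.17870266]
{'fader': [311.0, 247.0], 'shaft': [216.0, 228.0]}
fader_cap [([0.487, 0.092, 0.067], 0.95)]
shaft_tip [([0.45, -0.007, 0.068], 0.72)]
```

View pics/w1.png

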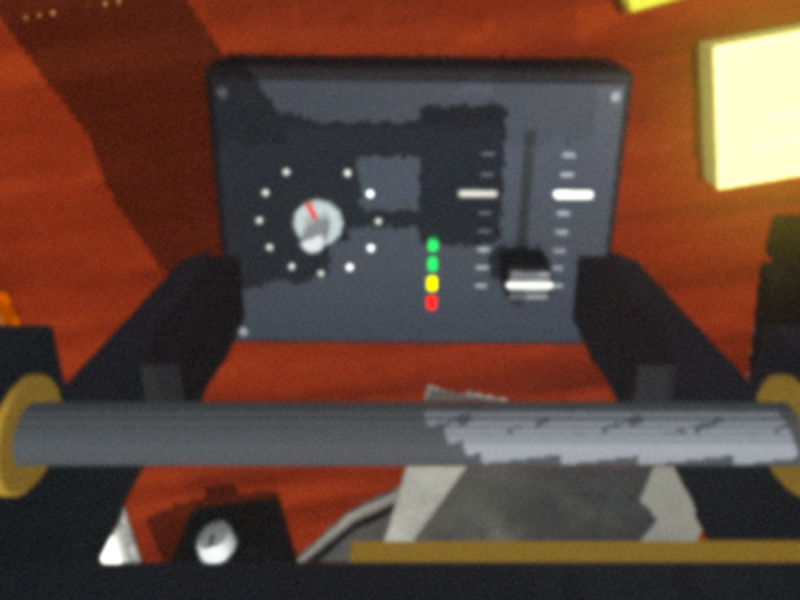

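Wrist view: the target dashes are at (477,194) and (573,194), and the cap line is at (529,285). The bushing is at (318,223) with the shaft leaning to (313,243), and the red tick at (310,211) points toward the robot and slightly right.

Run:
```python
from h import *
f=np.load("v1.npz"); im=f["im"]; c=(f["K"],f["R"],f["t"]); k=264/600; o=np.array([80,120])
g=im.min(2).astype(float)
def cen(x,y,w,h):
    x0,y0=(np.array([x,y])*k+o).round().astype(int); w,h=int(w*k),int(h*k)
    a=g[y0-h:y0+h+1,x0-w:x0+w+1]; a=np.clip(a-np.percentile(a,60),0,None); Y,X=np.mgrid[-h:h+1,-w:w+1]
    return np.array([x0+(a*X).sum()/a.sum(),y0+(a*Y).sum()/a.sum()])
L,Rr=cen(477,194,26,10),cen(573,194,26,10); l,r=[ray_z(c,q,.044) for q in(L,Rr)]
m=(l+r)/2; v=r-l; print("mark",m.round(4),"dash vec",v.round(4)); yaw=np.degrees(np.arctan2(v[1],v[0]))-90; print("ctrl yaw",yaw)
cp=ray_z(c,cen(529,285,30,7),.068); ux=np.array([np.cos(np.radians(yaw)),np.sin(np.radians(yaw)),0])
print("cap",cp.round(4),"along",(cp-m)@ux, "across",np.cross(ux,cp-m)[2])
hsv=cv2.cvtColor(im,cv2.COLOR_BGR2HSV); x0,y0=(np.array([318,223])*k+o).astype(int)
red=((hsv[...,0]<12)|(hsv[...,0]>168))&(hsv[...,1]>90)&(hsv[...,2]>90)
Y,X=np.where(red[y0-18:y0+15,x0-18:x0+18]); X=X+x0-18;Y=Y+y0-18; print("red n",len(X))
P=np.array([ray_z(c,q,.0485) for q in zip(X,Y)]); print("red mean",P.mean(0).round(4)); u,s_,vt=np.linalg.svd(P-P.mean(0)); print("axis",np.degrees(np.arctan2(vt[0][1],vt[0][0])))
ctr=[cen(x,y,8,8) for x,y in[(286,172),(265,192),(259,220),(270,247),(291,267),(321,273),(349,267),(371,248),(378,221),(370,194),(347,173)]]
Q=np.array([ray_z(c,q,.044) for q in ctr]); A=np.c_[2*Q[:,:2],np.ones(len(Q))]; s=np.linalg.lstsq(A,(Q[:,:2]**2).sum(1),rcond=None)[0]
print("dial centre",s[:2],"r",np.sqrt(s[2]+s[:2]@s[:2])); d=P.mean(0)[:2]-s[:2]; print("tick dir",np.degrees(np.arctan2(d[1],d[0])),np.linalg.norm(d))
print("pred from ctrl: mark->shaft",(np.r_[s[:2],.044]-m)@ux)
move(np.r_[cp[:2],.052],yaw)
```

```text
mark [0.4539 0.0954 0.044 ] dash vec [0.008  0.0452 0.    ]
ctrl yaw -10.007013903221377
cap [0.4893 0.0898 0.068 ] along 0.03582847554028193 across 0.0006300306749977879
red n 13
red mean [ 0.4441 -0.0069  0.0485]
axis 12.007071066415431
dial centre [ 0.45168457 -0.0053193 ] r 0.02896275383804552
tick dir -168.0897597795571 0.007794423046451829
pred from ctrl: mark->shaft 0.015353384268859726
tx ty tz [-63.   57.8 125.7] cur yaw 80.54 roll -89.4 j7 1.31
```

Emit:
apply_moves:
  plan:
    - {"jaw":-1,"tx":-63,"ty":58,"tz":40,"roll":90.5}
    - {"jaw":-1,"tx":-63,"ty":58,"tz":40,"roll":90.5}
    - {"jaw":-1,"tx":-63,"ty":58,"tz":40,"roll":90.5}
    - {"jaw":-1,"tx":-63,"ty":58,"tz":40,"roll":90.5}
    - {"jaw":-1,"tx":-63,"ty":58,"tz":40,"roll":90.5}
    - {"jaw":-1,"tx":-63,"ty":58,"tz":40,"roll":90.5}
    - {"jaw":-1,"tx":-63,"ty":58,"tz":40,"roll":90.5}
    - {"jaw":-1,"tx":-63,"ty":58,"tz":40,"roll":90.5}
    - {"jaw":-1,"tx":-63,"ty":58,"tz":40,"roll":90.5}
    - {"jaw":-1,"tx":-63,"ty":58,"tz":60,"roll":90.5}
    - {"jaw":-1,"tx":-63,"ty":58,"tz":80,"roll":90.5}
    - {"jaw":-0.2,"tx":-63,"ty":58,"tz":100,"roll":90.5}
    - {"jaw":-0.2,"tx":-63,"ty":58,"tz":120,"roll":90.5}
    - {"jaw":-0.2,"tx":-63,"ty":58,"tz":129,"roll":90.5}
    - {"jaw":-0.2,"tx":-63,"ty":58,"tz":129,"roll":90.5}
    - {"jaw":1,"tx":-63,"ty":58,"tz":129,"roll":90.5}
    - {"jaw":1,"tx":-63,"ty":58,"tz":129,"roll":90.5}
    - {"jaw":1,"tx":-63,"ty":58,"tz":129,"roll":90.5}
    - {"jaw":1,"tx":-63,"ty":58,"tz":129,"roll":90.5}
    - {"jaw":1,"tx":-63,"ty":58,"tz":129,"roll":90.5}

```text
time_s: 4.35
ee_pos: [0.4912, 0.0896, 0.05]
tool_rot: [0.0, 0.766, 0.643, 0.0]
wrist_force: [-0.5, -0.3, 0.5]
finger_gap: 0.0182
grip_force: 0.1
```

Run:
```python
from h import *
p,R,s=tool(); print(p,s["finger_gap"],s["grip_force"],s["wrist_force"])
m=np.array([.4539,.0954]); ux=np.array([np.cos(np.radians(-10)),np.sin(np.radians(-10))]); d=p[:2]-m
print("along",d@ux,"across",ux[0]*d[1]-ux[1]*d[0]); move(p-np.r_[ux*(d@ux),0],-10)
```

```text
[0.49123174 0.08964704 0.04998451] 0.018202996863939246 0.14569220815246808 [-0.5214035  -0.26845408  0.54243449]
along 0.03776357841769286 across 0.0008170284116949507
tx ty tz [  0.  -37.8  -0. ] cur yaw -9.99 roll 0.0 j7 0.11
```

Emit:
apply_moves:
  plan:
    - {"jaw":1,"tx":0,"ty":0,"tz":0,"roll":0}
    - {"jaw":1,"tx":0,"ty":0,"tz":0,"roll":0}
    - {"jaw":1,"tx":0,"ty":-8,"tz":0,"roll":0}
    - {"jaw":1,"tx":0,"ty":-16,"tz":0,"roll":0}
    - {"jaw":1,"tx":0,"ty":-24,"tz":0,"roll":0}
    - {"jaw":1,"tx":0,"ty":-32,"tz":0,"roll":0}
    - {"jaw":1,"tx":0,"ty":-37.5,"tz":0,"roll":0}
    - {"jaw":1,"tx":0,"ty":-37.5,"tz":0,"roll":0}
    - {"jaw":1,"tx":0,"ty":-37.5,"tz":0,"roll":0}
    - {"jaw":1,"tx":0,"ty":-37.5,"tz":0,"roll":0}

```text
time_s: 5.35
ee_pos: [0.453, 0.0963, 0.0499]
tool_rot: [-0.001, 0.766, 0.643, -0.0]
wrist_force: [-2.3, 0.6, 9.8]
finger_gap: 0.0176
grip_force: 30.0
```

Run:
```python
from h import *
p,R,s=tool(); print(p,s["finger_gap"],s["grip_force"],s["wrist_force"])
m=np.array([.4539,.0954]); ux=np.array([np.cos(np.radians(-10)),np.sin(np.radians(-10))]); d=p[:2]-m
print("along",d@ux)
```

```text
[0.45301449 0.09630347 0.0499206 ] 0.01760735147642148 30.001409109681845 [-2.34179374  0.58849049  9.79502014]
along -0.0010289467840844191
```

Emit:
apply_moves:
  plan:
    - {"jaw":-0.3,"tx":0,"ty":-37.5,"tz":0,"roll":0}
    - {"jaw":-0.3,"tx":0,"ty":0,"tz":0,"roll":0}

```text
time_s: 5.55
ee_pos: [0.4483, 0.0965, 0.049]
tool_rot: [-0.001, 0.765, 0.644, -0.002]
wrist_force: [-0.3, 0.3, -0.5]
finger_gap: 0.0451
grip_force: 0.0
```

My first row repeated the old shift, which was a mistake because each call counts from its own start. It may have nudged the cap, so I'll lift and look.

Emit:
apply_moves:
  plan:
    - {"jaw":-0.3,"tx":0,"ty":0,"tz":0,"roll":0}
    - {"jaw":-0.3,"tx":0,"ty":0,"tz":-40,"roll":0}
    - {"jaw":-0.3,"tx":0,"ty":0,"tz":-80,"roll":0}
    - {"jaw":-1,"tx":0,"ty":0,"tz":-120,"roll":0}
    - {"jaw":-1,"tx":0,"ty":0,"tz":-120,"roll":0}
    - {"jaw":-1,"tx":0,"ty":0,"tz":-120,"roll":0}

```text
time_s: 6.15
ee_pos: [0.4531, 0.0967, 0.1696]
tool_rot: [-0.001, 0.766, 0.643, 0.0]
wrist_force: [0.4, -0.7, -0.5]
finger_gap: 0.0792
grip_force: 0.0
```

Run:
```python
from h import *
p,R,s=tool(); move(p,0); print(s["time_s"],p)
c=cam("wrist"); im=vision.get_image("wrist"); np.savez("v2.npz",im=im,K=c[0],R=c[1],t=c[2])
cv2.imwrite("pics/w2.png",cv2.resize(im[120:384,80:432],(800,600),interpolation=cv2.INTER_CUBIC))
```

```text
tx ty tz [0. 0. 0.] cur yaw -9.94 roll -9.9 j7 -0.08
6.15 [0.45310132 0.09666413 0.16956683]
```

View pics/w2.png

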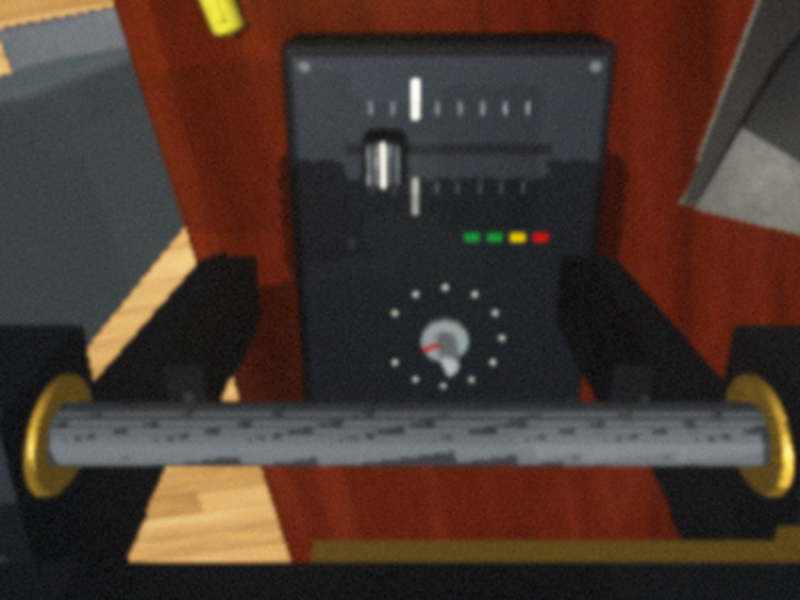

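The cap line at (383,165) is now on the near side of the dashes at (415,100) and (415,196), so it was dragged too far. I'll compute the correction.

```bash
cat >> h.py <<'E'
k=264/600; o=np.array([80,120])
def cen(g,x,y,w,h):
    x0,y0=(np.array([x,y])*k+o).round().astype(int); w,h=int(w*k),int(h*k)
    a=g[y0-h:y0+h+1,x0-w:x0+w+1]; a=np.clip(a-np.percentile(a,60),0,None); Y,X=np.mgrid[-h:h+1,-w:w+1]
    return np.array([x0+(a*X).sum()/a.sum(),y0+(a*Y).sum()/a.sum()])
def load(n):
    f=np.load(n); return f["im"],(f["K"],f["R"],f["t"]),f["im"].min(2).astype(float)
E
python3 - <<'E'
from h import *
im,c,g=load("v2.npz")
l,r=[ray_z(c,cen(g,*q),.044) for q in((415,100,10,26),(415,196,10,24))]; m=(l+r)/2; v=l-r
yaw=np.degrees(np.arctan2(v[1],v[0]))-90; ux=np.array([np.cos(np.radians(-10)),np.sin(np.radians(-10)),0])
cp=ray_z(c,cen(g,383,165,8,26),.068); print("mark",m,"yaw",yaw,"cap",cp,"along",(cp-m)@ux)
hsv=cv2.cvtColor(im,cv2.COLOR_BGR2HSV); x0,y0=(np.array([437,347])*k+o).astype(int)
red=((hsv[...,0]<12)|(hsv[...,0]>168))&(hsv[...,1]>90)&(hsv[...,2]>60)
Y,X=np.where(red[y0-12:y0+12,x0-12:x0+10]); X=X+x0-12;Y=Y+y0-12
P=np.array([ray_z(c,q,.0485) for q in zip(X,Y)]); u,s_,vt=np.linalg.svd(P-P.mean(0)); print("red",len(X),P.mean(0),"axis",np.degrees(np.arctan2(vt[0][1],vt[0][0])))
Q=np.array([ray_z(c,cen(g,x,y,8,8),.044) for x,y in[(395,313),(416,294),(445,287),(475,294),(495,313),(502,338),(493,362),(472,380),(443,386),(416,380),(394,362)]])
A=np.c_[2*Q[:,:2],np.ones(len(Q))]; s=np.linalg.lstsq(A,(Q[:,:2]**2).sum(1),rcond=None)[0]; d=P.mean(0)[:2]-s[:2]
print("dial",s[:2],"tick dir",np.degrees(np.arctan2(d[1],d[0])),np.linalg.norm(d)); move(np.r_[cp[:2],.049],-10)
E
```

```text
mark [0.45454838 0.09625811 0.044     ] yaw -9.804524762520316 cap [0.44101074 0.09847601 0.068     ] along -0.013717112077407648
red 18 [ 0.44425077 -0.00708012  0.0485    ] axis -162.98915246388296
dial [ 0.45215114 -0.00542067] tick dir -168.1375801371088 0.00807276529112509
tx ty tz [ 1.000e-01 -1.150e+01  1.199e+02] cur yaw -9.94 roll 0.1 j7 -0.08
```

Emit:
apply_moves:
  plan:
    - {"jaw":-0.2,"tx":0,"ty":-11.5,"tz":40,"roll":0}
    - {"jaw":-0.2,"tx":0,"ty":-11.5,"tz":80,"roll":0}
    - {"jaw":-0.2,"tx":0,"ty":-11.5,"tz":110,"roll":0}
    - {"jaw":-0.2,"tx":0,"ty":-11.5,"tz":120,"roll":0}
    - {"jaw":1,"tx":0,"ty":-11.5,"tz":120,"roll":0}
    - {"jaw":1,"tx":0,"ty":-11.5,"tz":120,"roll":0}
    - {"jaw":1,"tx":0,"ty":-11.5,"tz":120,"roll":0}
    - {"jaw":1,"tx":0,"ty":-11.5,"tz":120,"roll":0}
    - {"jaw":1,"tx":0,"ty":-11.5,"tz":120,"roll":0}
    - {"jaw":1,"tx":0,"ty":-11.5,"tz":120,"roll":0}
    - {"jaw":1,"tx":0,"ty":-6,"tz":120,"roll":0}
    - {"jaw":1,"tx":0,"ty":0,"tz":120,"roll":0}
    - {"jaw":1,"tx":0,"ty":2,"tz":120,"roll":0}
    - {"jaw":1,"tx":0,"ty":2,"tz":120,"roll":0}
    - {"jaw":1,"tx":0,"ty":2,"tz":120,"roll":0}
    - {"jaw":-0.3,"tx":0,"ty":2,"tz":120,"roll":0}
    - {"jaw":-0.3,"tx":0,"ty":2,"tz":120,"roll":0}
    - {"jaw":-0.3,"tx":0,"ty":2,"tz":80,"roll":0}
    - {"jaw":-0.5,"tx":0,"ty":2,"tz":30,"roll":0}
    - {"jaw":-1,"tx":0,"ty":2,"tz":0,"roll":0}

```text
time_s: 8.2
ee_pos: [0.4566, 0.0954, 0.1721]
tool_rot: [0.0, 0.766, 0.643, 0.001]
wrist_force: [0.4, 1.1, -0.6]
finger_gap: 0.0554
grip_force: 0.0
```

Run:
```python
from h import *
p,R,s=tool(); print(s["time_s"],p)
c=cam("wrist"); im=vision.get_image("wrist"); np.savez("v3.npz",im=im,K=c[0],R=c[1],t=c[2])
cv2.imwrite("pics/w3.png",cv2.resize(im[120:384,80:432],(800,600),interpolation=cv2.INTER_CUBIC))
move((.485,-.27,.20),80)
```

```text
8.2 [0.45662424 0.09539842 0.1720624 ]
tx ty tz [-355.5   89.9  -25.7] cur yaw -10.07 roll 89.9 j7 -0.08
```

View pics/w3.png

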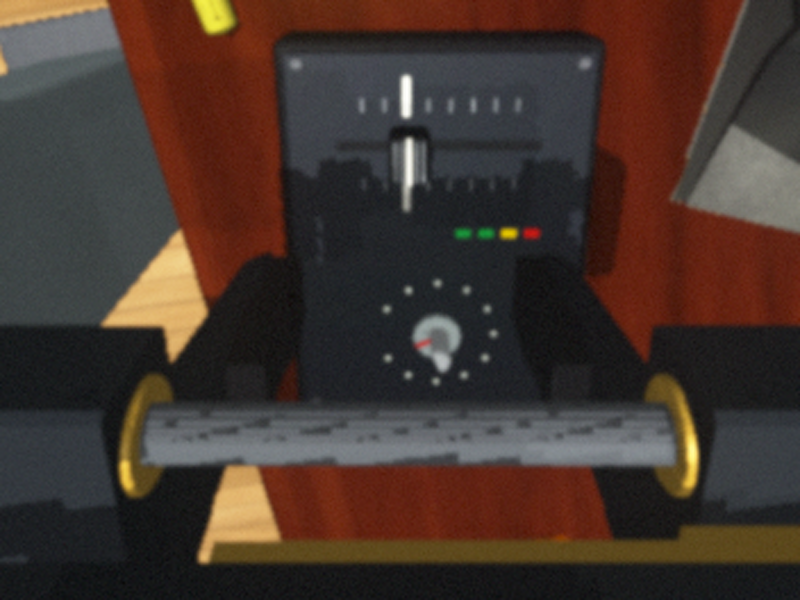

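The cap line at (409,172) now sits level with the dashes at (406,97) and (406,200). Next I'll go and look at the knob.

Emit:
apply_moves:
  plan:
    - {"jaw":-1,"tx":-334,"ty":87,"tz":-20,"roll":0}
    - {"jaw":-1,"tx":-334,"ty":87,"tz":-20,"roll":0}
    - {"jaw":-1,"tx":-334,"ty":87,"tz":-20,"roll":0}
    - {"jaw":-1,"tx":-334,"ty":87,"tz":-20,"roll":0}
    - {"jaw":-1,"tx":-334,"ty":87,"tz":-20,"roll":0}
    - {"jaw":-1,"tx":-334,"ty":87,"tz":-20,"roll":0}
    - {"jaw":-1,"tx":-334,"ty":87,"tz":-20,"roll":0}
    - {"jaw":-1,"tx":-334,"ty":87,"tz":-20,"roll":0}
    - {"jaw":-1,"tx":-334,"ty":87,"tz":-20,"roll":0}
    - {"jaw":-1,"tx":-334,"ty":87,"tz":-20,"roll":0}
    - {"jaw":-1,"tx":-334,"ty":87,"tz":-20,"roll":0}

```text
time_s: 9.35
ee_pos: [0.4841, -0.2463, 0.1894]
tool_rot: [-0.001, 0.765, 0.644, 0.0]
wrist_force: [-0.2, 1.0, 0.1]
finger_gap: 0.0883
grip_force: 0.0
```

Run:
```python
from h import *
im,c,g=load("v3.npz")
l,r=[ray_z(c,cen(g,*q),.044) for q in((406,95,10,24),(406,201,10,10))]; ux=np.array([np.cos(np.radians(-10)),np.sin(np.radians(-10)),0])
cp=ray_z(c,cen(g,409,163,7,20),.068); print("fader off",(cp-(l+r)/2)@ux,(cp-l)@ux)
p,R,s=tool(); print(s["time_s"],p)
c=cam("wrist"); im=vision.get_image("wrist"); np.savez("v4.npz",im=im,K=c[0],R=c[1],t=c[2])
print([(np.round(d["xyz"],3).tolist(),round(d["score"],2)) for d in vision.spot_in("wrist","knob_center")], proj(c,(.48,-.309,.03)))
cv2.imwrite("pics/w4.png",cv2.resize(im[120:384,80:432],(800,600),interpolation=cv2.INTER_CUBIC))
```

```text
fader off 0.001134986300698911 0.001163166367633313
9.35 [ 0.48409939 -0.24627492  0.18937315]
[([0.501, -0.222, 0.027], 0.7)] [266.04193466 225.19060916]
```

View pics/w4.png

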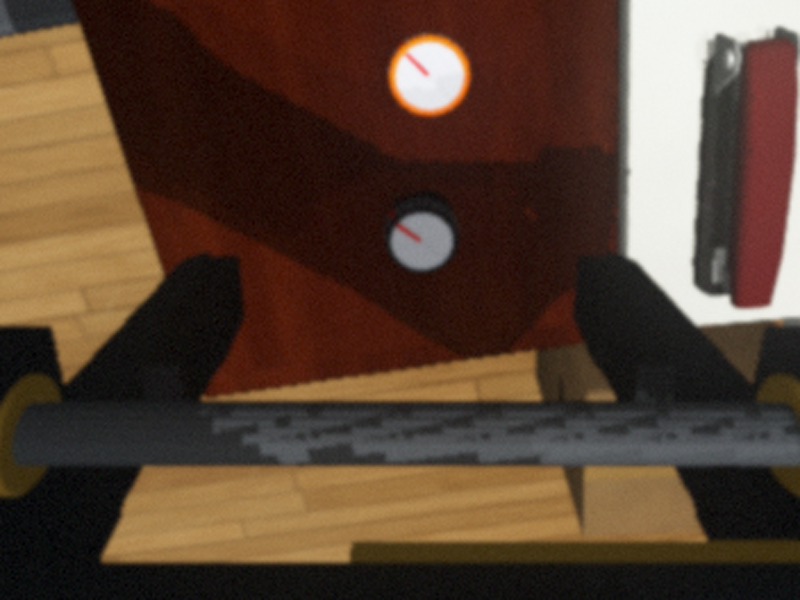

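The black knob's top is at (422,240) with its red pointer towards (397,223). The orange look-alike is at (430,75).

Run:
```python
from h import *
im,c,g=load("v4.npz")
x0,y0=(np.array([422,240])*k+o).round().astype(int); w=20
sub=im[y0-w:y0+w,x0-w:x0+w].astype(float)
m=((sub.min(2)>75)).astype(np.uint8); m=cv2.morphologyEx(m,cv2.MORPH_CLOSE,np.ones((5,5),np.uint8))
n,lab,st,ce=cv2.connectedComponentsWithStats(m); i=1+np.argmax(st[1:,4]); cn=cv2.findContours((lab==i).astype(np.uint8),0,1)[0][0]
(ex,ey),(a,b),_=cv2.fitEllipse(cn); cpx=np.array([ex+x0-w,ey+y0-w]); C=ray_z(c,cpx,.030); print("ellipse",cpx,(a,b),"centre",C)
r=sub[...,2]-sub[...,:2].mean(2); Y,X=np.mgrid[:2*w,:2*w]; near=np.hypot(X-ex,Y-ey)<13; sel=near&(r>35)
P=np.array([ray_z(c,(x+x0-w,y+y0-w),.030) for x,y in zip(X[sel],Y[sel])]); W=r[sel]; q=(P*W[:,None]).sum(0)/W.sum()
d=q-C; phi=np.degrees(np.arctan2(d[1],d[0])); _,_,vt=np.linalg.svd((P-q)*np.sqrt(W)[:,None]); print(sel.sum(),"pointer",phi,np.hypot(*d[:2]),"line",np.degrees(np.arctan2(vt[0][1],vt[0][0])))
# two-view height: top camera
K=cam("top"); X,e=tri([c,K],[cpx,np.array([606,327])*.64]); print("tri",X,e)
move((C[0],C[1],.008),None)
```

```text
ellipse [265.23840523 225.80224228] (24.402612686157227, 26.630420684814453) centre [ 0.47890094 -0.30964591  0.03      ]
30 pointer 135.02943150974232 0.009129380186164344 line -47.271501218626966
tri [ 0.48000485 -0.30703404  0.03725586] 0.0014755035599406162
tx ty tz [-63.    5.6 181.5] cur yaw -9.85 roll None j7 0.63
```

Emit:
apply_moves:
  plan:
    - {"jaw":-1,"tx":-40,"ty":4,"tz":20,"roll":0}
    - {"jaw":-1,"tx":-63,"ty":5.5,"tz":60,"roll":0}
    - {"jaw":-1,"tx":-63,"ty":5.5,"tz":100,"roll":0}
    - {"jaw":-1,"tx":-63,"ty":5.5,"tz":135,"roll":0}
    - {"jaw":-0.3,"tx":-63,"ty":5.5,"tz":160,"roll":0}
    - {"jaw":-0.3,"tx":-63,"ty":5.5,"tz":176,"roll":0}
    - {"jaw":-0.3,"tx":-63,"ty":5.5,"tz":183,"roll":0}
    - {"jaw":-0.3,"tx":-63,"ty":5.5,"tz":183,"roll":0}
    - {"jaw":1,"tx":-63,"ty":5.5,"tz":183,"roll":0}
    - {"jaw":1,"tx":-63,"ty":5.5,"tz":183,"roll":0}
    - {"jaw":1,"tx":-63,"ty":5.5,"tz":183,"roll":0}
    - {"jaw":1,"tx":-63,"ty":5.5,"tz":183,"roll":0}
    - {"jaw":1,"tx":-63,"ty":5.5,"tz":183,"roll":0}

```text
time_s: 10.75
ee_pos: [0.4792, -0.3117, 0.0078]
tool_rot: [0.001, 0.766, 0.643, 0.0]
wrist_force: [-0.5, 0.8, 7.4]
finger_gap: 0.0393
grip_force: 30.0
```

Run:
```python
from h import *
p,R,s=tool(); print(s["time_s"],p,s["finger_gap"],s["grip_force"],s["wrist_force"])
move((.4789,-.3096,.006),None); move((.435,-.01,.16),48)
```

```text
10.75 [ 0.47923156 -0.31171557  0.00782443] 0.039297355772656625 29.996872376650572 [-0.50996522  0.78453938  7.36433403]
tx ty tz [ 2.  -0.7  1.8] cur yaw -9.98 roll None j7 0.91
tx ty tz [ 289.4  -95.6 -152.4] cur yaw -9.98 roll -58.0 j7 0.91
```

Emit:
apply_moves:
  plan:
    - {"jaw":1,"tx":0,"ty":0,"tz":-30,"roll":0}
    - {"jaw":1,"tx":0,"ty":0,"tz":-70,"roll":0}
    - {"jaw":1,"tx":0,"ty":0,"tz":-122,"roll":0}
    - {"jaw":1,"tx":40,"ty":-6,"tz":-122,"roll":-8}
    - {"jaw":1,"tx":80,"ty":-12,"tz":-122,"roll":-16}
    - {"jaw":1,"tx":120,"ty":-18,"tz":-122,"roll":-24}
    - {"jaw":1,"tx":160,"ty":-25,"tz":-122,"roll":-32}
    - {"jaw":1,"tx":200,"ty":-31,"tz":-122,"roll":-40}
    - {"jaw":1,"tx":240,"ty":-37,"tz":-122,"roll":-48}
    - {"jaw":1,"tx":272.5,"ty":-42,"tz":-122,"roll":-55}
    - {"jaw":1,"tx":272.5,"ty":-42,"tz":-122,"roll":-58}
    - {"jaw":1,"tx":272.5,"ty":-42,"tz":-122,"roll":-58}
    - {"jaw":1,"tx":272.5,"ty":-42,"tz":-122,"roll":-58}

```text
time_s: 12.05
ee_pos: [0.4842, -0.0364, 0.1289]
tool_rot: [0.0, 0.359, 0.933, -0.0]
wrist_force: [-0.4, 0.1, -1.0]
finger_gap: 0.0389
grip_force: 30.0
```

Run:
```python
from h import *
p,R,s=tool(); print(s["time_s"],p,s["finger_gap"],s["grip_force"]); move(p,48)
c=cam("wrist"); im=vision.get_image("wrist"); np.savez("v5.npz",im=im,K=c[0],R=c[1],t=c[2],p=p,Rt=R)
print("shaft foot,tip,knobtop px",[((proj(c,X)-o)/k).round(1).tolist() for X in((.452,-.0054,.048),(.452,-.0054,.068),p+[0,0,.022])])
cv2.imwrite("pics/w5.png",cv2.resize(im[120:384,80:432],(800,600),interpolation=cv2.INTER_CUBIC))
```

```text
12.05 [ 0.48415679 -0.03636206  0.12889879] 0.038909859509182895 29.999499432742596
tx ty tz [0. 0. 0.] cur yaw 47.86 roll -0.1 j7 1.11
shaft foot,tip,knobtop px [[413.8, 68.6], [414.3, 79.3], [410.6, 341.4]]
```

View pics/w5.png

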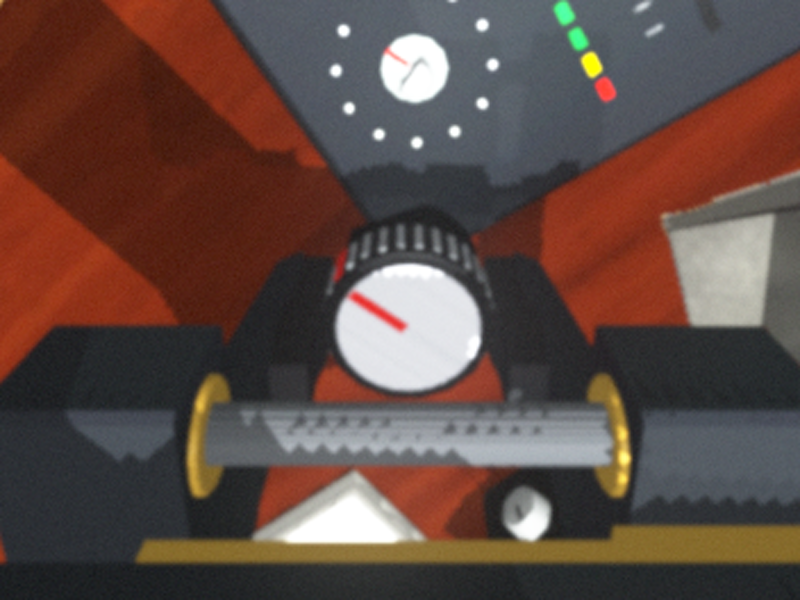

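The held knob's top is at (408,327) with its pointer to (352,295). The bare shaft and bushing are at (414,68), with the red tick towards (386,51), so the two directions look nearly parallel.

```bash
cat > k.py <<'E'
from h import *
def knob(n,ax=(408,327),under=.0078):
    im,c,g=load(n); f=np.load(n); p,R=f["p"],f["Rt"]; zt=p[2]-under+.030
    x0,y0=(np.array(ax)*k+o).round().astype(int); w=44; sub=im[y0-w:y0+w,x0-w:x0+w].astype(float)
    r=sub[...,2]-sub[...,:2].mean(2); Y,X=np.mgrid[:2*w,:2*w]
    m=(sub.max(2)>150)&(np.hypot(X-w,Y-w)<36); m=cv2.morphologyEx(m.astype(np.uint8),cv2.MORPH_OPEN,np.ones((3,3),np.uint8)); n_,lab,st,ce=cv2.connectedComponentsWithStats(m)
    cn=cv2.convexHull(cv2.findContours((lab==lab[w+8,w]).astype(np.uint8),0,1)[0][0]); (ex,ey),ab,_=cv2.fitEllipse(cn)
    cpx=np.array([ex+x0-w,ey+y0-w]); C=ray_z(c,cpx,zt); sel=(np.hypot(X-ex,Y-ey)<28)&(r>50)&(lab==lab[w+8,w])
    P=np.array([ray_z(c,(x+x0-w,y+y0-w),zt) for x,y in zip(X[sel],Y[sel])]); q=P.mean(0); d=q-C; _,_,vt=np.linalg.svd(P-q)
    print("knob px",((cpx-o)/k).round(1),np.round(ab,1),"C",C.round(4),"in tool mm",(R.T@(C-p)*1000).round(2),"pointer",np.degrees(np.arctan2(d[1],d[0])),"line",np.degrees(np.arctan2(vt[0][1],vt[0][0]))); return C
E
python3 - <<'E'
from k import *
C=knob("v5.npz"); im,c,g=load("v5.npz")
x0,y0=(np.array([414,68])*k+o).round().astype(int); sub=im[y0-17:y0+18,x0-17:x0+18].astype(float); Y,X=np.mgrid[:35,:35]
m=((sub.max(2)>150)&(np.hypot(X-17,Y-17)<20)).astype(np.uint8); n,lab,st,ce=cv2.connectedComponentsWithStats(m); cn=cv2.convexHull(cv2.findContours((lab==lab[17,22]).astype(np.uint8),0,1)[0][0]); (ex,ey),ab,_=cv2.fitEllipse(cn)
B=ray_z(c,(ex+x0-17,ey+y0-17),.048); print("bushing",B,ab)
Q=np.array([ray_z(c,cen(g,x,y,9,9),.044) for x,y in[(343,30),(336,70),(349,108),(379,134),(416,142),(455,131),(482,103),(492,65),(482,25)]])
A=np.c_[2*Q[:,:2],np.ones(len(Q))]; s=np.linalg.lstsq(A,(Q[:,:2]**2).sum(1),rcond=None)[0]; print("dial",s[:2],np.sqrt(s[2]+s[:2]@s[:2]))
r=sub[...,2]-sub[...,:2].mean(2); sel=(r>35)&(np.hypot(X-ex,Y-ey)<13); P=np.array([ray_z(c,(x+x0-17,y+y0-17),.0485) for x,y in zip(X[sel],Y[sel])]); q=P.mean(0); d=q[:2]-s[:2]; _,_,vt=np.linalg.svd(P-q)
print("tick",sel.sum(),np.degrees(np.arctan2(d[1],d[0])),np.hypot(*d),"line",np.degrees(np.arctan2(vt[0][1],vt[0][0])))
p,R,_=tool(); print("shift dial-C in tool mm",(R.T@np.r_[s[:2]-C[:2],0]*1000), "bushing-C",(R.T@np.r_[B[:2]-C[:2],0]*1000))
E
```

```text
knob px [407.8 326.6] [55.8 63.7] C [ 0.4807 -0.0341  0.1511] in tool mm [  4.07  -0.66 -22.2 ] pointer -163.24085798610525 line 10.695610611733851
bushing [ 0.45161326 -0.00522406  0.048     ] (30.24673843383789, 30.611276626586914)
dial [ 0.45185761 -0.00547078] 0.028948454997856064
tick 17 -166.39051128335916 0.007245497961431331 line 12.792787242561602
shift dial-C in tool mm [ 4.05951816e+01  1.87543163e+00 -1.90405287e-02] bushing-C [ 4.09419107e+01  1.89428794e+00 -1.92036528e-02]
```

Emit:
apply_moves:
  plan:
    - {"jaw":1,"tx":-10,"ty":0,"tz":17,"roll":2.5}
    - {"jaw":1,"tx":-10,"ty":0,"tz":34,"roll":2.5}
    - {"jaw":1,"tx":-10,"ty":0,"tz":34,"roll":2.5}
    - {"jaw":1,"tx":-10,"ty":0,"tz":34,"roll":2.5}

```text
time_s: 12.5
ee_pos: [0.4914, -0.0431, 0.0948]
tool_rot: [-0.0, 0.379, 0.925, -0.0]
wrist_force: [-0.4, 0.2, -1.0]
finger_gap: 0.039
grip_force: 30.0
```

Run:
```python
from k import *
p,R,s=tool(); print(s["time_s"],p,s["finger_gap"],s["grip_force"]); move(p,48)
c=cam("wrist"); im=vision.get_image("wrist"); np.savez("v6.npz",im=im,K=c[0],R=c[1],t=c[2],p=p,Rt=R)
knob("v6.npz")
print("foot,knob px",[proj(c,X).round(1).tolist() for X in((.452,-.0054,.048),(.452,-.0054,.068),p+[0,0,.022])])
cv2.imwrite("pics/w6.png",cv2.resize(im[0:384,0:512],(800,600),interpolation=cv2.INTER_CUBIC))
```

```text
12.5 [ 0.49137804 -0.04313824  0.09480618] 0.038980221548081916 29.999734964221716
tx ty tz [0. 0. 0.] cur yaw 45.41 roll -2.6 j7 1.13
knob px [407.6 326.5] [55.8 63.5] C [ 0.488  -0.0408  0.117 ] in tool mm [  4.09  -0.73 -22.2 ] pointer -165.7138769592446 line 8.327528384626502
foot,knob px [[259.5, 144.8], [259.5, 149.9], [260.7, 270.2]]
```

View pics/w6.png

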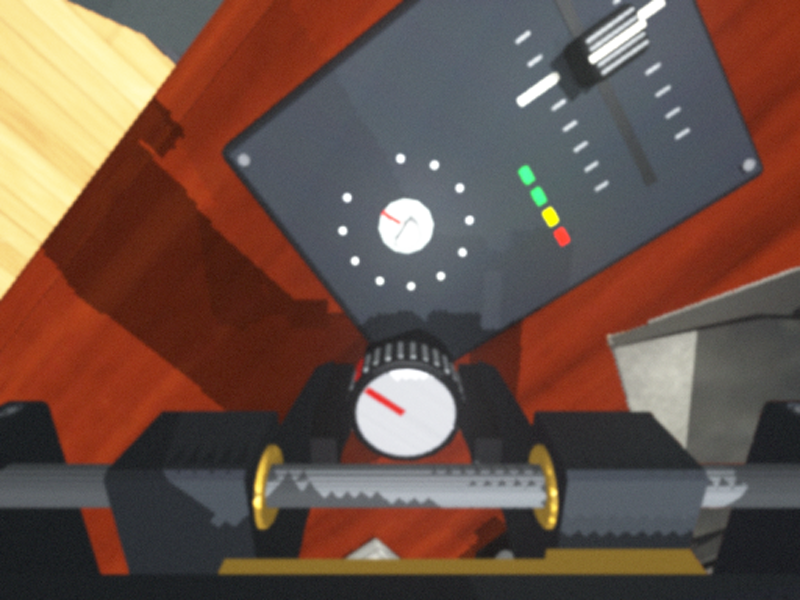

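The shaft is at (405,226), the dial dots are at full-frame radius of about 64 px around it, and the knob is at (405,412). Next I'll fit the small camera-mount error from all the wrist views.

```bash
cat > fit.py <<'E'
from k import *
from scipy.optimize import least_squares
dots={"v1.npz":[(286,172),(265,192),(259,220),(270,247),(291,267),(321,273),(349,267),(371,248),(378,221),(370,194),(347,173)],
"v2.npz":[(395,313),(416,294),(445,287),(475,294),(495,313),(502,338),(493,362),(472,380),(443,386),(416,380),(394,362)],
"v3.npz":[(387,309),(408,290),(437,283),(467,290),(487,309),(494,333),(485,358),(464,375),(436,381),(408,375),(388,358)],
"v5.npz":[(343,30),(336,70),(349,108),(379,134),(416,142),(455,131),(482,103),(492,65),(482,25)],
"v6.npz":[(q*.64-o)/k for q in np.array([(400,158),(434,165),(459,188),(469,220),(462,252),(441,275),(410,286),(380,281),(355,261),(343,231),(347,198)])]}
obs=[]
for n,L in dots.items():
    im,c,g=load(n); Q=np.array([ray_z(c,cen(g,x,y,9,9),.044) for x,y in L]); A=np.c_[2*Q[:,:2],np.ones(len(Q))]; s=np.linalg.lstsq(A,(Q[:,:2]**2).sum(1),rcond=None)[0]
    print(n,s[:2].round(5),round(np.sqrt(s[2]+s[:2]@s[:2]),4)); obs.append((c,proj(c,np.r_[s[:2],.044])))
f=[np.load(n) for n in("v5.npz","v6.npz")]; kp=[np.array([407.8,326.6])*k+o,np.array([407.6,326.5])*k+o]
c4=load("v4.npz")[1]; pg=np.array([.47923,-.31172,.0078]); a=np.radians(-9.98); tx=np.array([-np.sin(a),np.cos(a),0])
def pj(c,X,b):
    K,R,t=c; x=Ro.from_rotvec(b[:3]).apply(R@X+t)+b[3:]; q=K@x; return q[:2]/q[2]
def res(v,prior=1):
    b=v[:6]; r=[]
    for c,px in obs: r+=list((pj(c,np.r_[v[6:8],.044],b)-px)/.3)
    for F,q in zip(f,kp): r+=list((pj((F["K"],F["R"],F["t"]),F["p"]+F["Rt"]@np.array([v[8],0,-22.2e-3-v[10]]),b)-q)/.5)
    r+=list(((pj(c4,np.r_[(pg+tx*v[8])[:2],.030],b)-np.array([265.24,225.8]))/[1.0,.5])[1:])
    return np.r_[r,b[:3]/.006,b[3:]/.002,v[10]/.001]
s=least_squares(res,np.r_[np.zeros(6),.452,-.0054,.003,0,0]); J=s.jac; cov=np.linalg.pinv(J.T@J); print("bias",s.x[:6].round(4),"dial",s.x[6:8],"knob tool x",s.x[8],"+-",np.sqrt(cov[8,8]),"dz",s.x[10],"sd dial",np.sqrt(np.diag(cov)[6:8]))
print("res",s.fun.round(1))
p,R,_=tool(); kn=p+R@np.array([s.x[8],0,0]); print("shift tool mm",R.T@np.r_[s.x[6:8]-kn[:2],0]*1000)
E
python3 fit.py
```

```text
v1.npz [ 0.45168 -0.00532] 0.029
v2.npz [ 0.45215 -0.00542] 0.0289
v3.npz [ 0.45213 -0.00538] 0.0289
v5.npz [ 0.45186 -0.00547] 0.0289
v6.npz [ 0.45186 -0.00548] 0.0289
bias [-0.0038  0.0039  0.0032 -0.0011 -0.0013  0.0009] dial [ 0.45221828 -0.0056285 ] knob tool x 0.002383778910246518 +- 0.0006363032465165868 dz -0.0007603781695024852 sd dial [0.00026785 0.00030319]
res [-0.1  0.4 -0.2 -0.1 -0.  -0.1  0.2  0.3 -0.3 -0.3  0.1  0.1  0.4  0.2
 -0.8 -0.6  0.6  0.5 -0.5 -0.7  0.4 -0.8]
shift tool mm [ 5.19617074e+01 -1.20302628e+00 -1.66753976e-02]
```

Emit:
apply_moves:
  plan:
    - {"jaw":1,"tx":30,"ty":-0.6,"tz":0,"roll":-2.4}
    - {"jaw":1,"tx":52,"ty":-1.2,"tz":0,"roll":-2.4}
    - {"jaw":1,"tx":52,"ty":-1.2,"tz":0,"roll":-2.4}
    - {"jaw":1,"tx":52,"ty":-1.2,"tz":8,"roll":-2.4}
    - {"jaw":1,"tx":52,"ty":-1.2,"tz":14,"roll":-2.4}
    - {"jaw":1,"tx":52,"ty":-1.2,"tz":14,"roll":-2.4}
    - {"jaw":1,"tx":52,"ty":-1.2,"tz":14,"roll":-2.4}

```text
time_s: 13.25
ee_pos: [0.454, -0.0074, 0.0805]
tool_rot: [-0.0, 0.36, 0.933, -0.0]
wrist_force: [0.8, 0.1, -0.9]
finger_gap: 0.0391
grip_force: 30.0
```

Run:
```python
from h import *
p,R,s=tool(); print(s["time_s"],p,s["wrist_force"]); kn=p+R@np.array([.0024,0,0]); print("remaining tool mm",R.T@(np.r_[.45215,-.00555,kn[2]]-kn)*1000); move(p,47.7)
```

```text
13.25 [ 0.45402966 -0.00741867  0.08047839] [ 0.75237174  0.05953959 -0.88825273]
remaining tool mm [ 2.47570230e-01  1.24132331e-01 -9.53314099e-05]
tx ty tz [0. 0. 0.] cur yaw 47.85 roll 0.2 j7 1.11
```

Emit:
apply_moves:
  plan:
    - {"jaw":1,"tx":0.2,"ty":0.1,"tz":3,"roll":0}
    - {"jaw":1,"tx":0.2,"ty":0.1,"tz":5,"roll":0}
    - {"jaw":1,"tx":0.2,"ty":0.1,"tz":7,"roll":0}
    - {"jaw":1,"tx":0.2,"ty":0.1,"tz":9,"roll":0}
    - {"jaw":1,"tx":0.2,"ty":0.1,"tz":9,"roll":0}
    - {"jaw":1,"tx":0.2,"ty":0.1,"tz":9,"roll":0}

```text
time_s: 13.85
ee_pos: [0.4537, -0.0066, 0.0717]
tool_rot: [-0.0, 0.359, 0.933, -0.0]
wrist_force: [-1.0, -0.6, -0.6]
finger_gap: 0.039
grip_force: 30.0
```

Emit:
apply_moves:
  plan:
    - {"jaw":1,"tx":0,"ty":0,"tz":2,"roll":0}
    - {"jaw":1,"tx":0,"ty":0,"tz":4,"roll":0}
    - {"jaw":1,"tx":0,"ty":0,"tz":6,"roll":0}
    - {"jaw":1,"tx":0,"ty":0,"tz":8,"roll":0}
    - {"jaw":1,"tx":0,"ty":0,"tz":8,"roll":0}
    - {"jaw":1,"tx":0,"ty":0,"tz":8,"roll":0}

```text
time_s: 14.45
ee_pos: [0.4538, -0.0066, 0.0637]
tool_rot: [0.0, 0.359, 0.933, -0.0]
wrist_force: [0.4, 0.8, -1.8]
finger_gap: 0.0388
grip_force: 30.0
```

Emit:
apply_moves:
  plan:
    - {"jaw":1,"tx":0,"ty":0,"tz":1.5,"roll":0}
    - {"jaw":1,"tx":0,"ty":0,"tz":3,"roll":0}
    - {"jaw":1,"tx":0,"ty":0,"tz":4.5,"roll":0}
    - {"jaw":1,"tx":0,"ty":0,"tz":6,"roll":0}
    - {"jaw":1,"tx":0,"ty":0,"tz":6,"roll":0}
    - {"jaw":1,"tx":0,"ty":0,"tz":6,"roll":0}

```text
time_s: 15.05
ee_pos: [0.4539, -0.0066, 0.0581]
tool_rot: [0.0, 0.359, 0.933, 0.0]
wrist_force: [-0.6, 0.7, 8.0]
finger_gap: 0.0389
grip_force: 30.0
```

Emit:
apply_moves:
  plan:
    - {"jaw":1,"tx":0,"ty":0,"tz":1,"roll":0}
    - {"jaw":1,"tx":0,"ty":0,"tz":2,"roll":0}
    - {"jaw":1,"tx":0,"ty":0,"tz":2,"roll":0}
    - {"jaw":1,"tx":0,"ty":0,"tz":2,"roll":0}
    - {"jaw":1,"tx":0,"ty":0,"tz":2,"roll":0}

```text
time_s: 15.55
ee_pos: [0.4541, -0.0066, 0.0571]
tool_rot: [0.0, 0.359, 0.933, 0.001]
wrist_force: [-5.7, -0.7, 25.2]
finger_gap: 0.0392
grip_force: 30.0
```

Run:
```python
from k import *
p,R,s=tool(); print(s["time_s"],p,s["finger_gap"],s["grip_force"],s["wrist_force"],s["ft_torque"])
c=cam("wrist"); im=vision.get_image("wrist"); np.savez("v7.npz",im=im,K=c[0],R=c[1],t=c[2],p=p,Rt=R); knob("v7.npz")
cv2.imwrite("pics/w7.png",cv2.resize(im,(800,600),interpolation=cv2.INTER_CUBIC))
```

```text
15.55 [ 0.45412208 -0.00655505  0.05713275] 0.03921831066002921 29.990454018115997 [-5.68479615 -0.71281251 25.21286006] [ 0.06658839  1.14290324 -0.01537022]
knob px [407.5 326.8] [55.9 64. ] C [ 0.4506 -0.0044  0.0793] in tool mm [  4.08  -0.72 -22.2 ] pointer -163.75051200216598 line 11.139561175740182
```

View pics/w7.png

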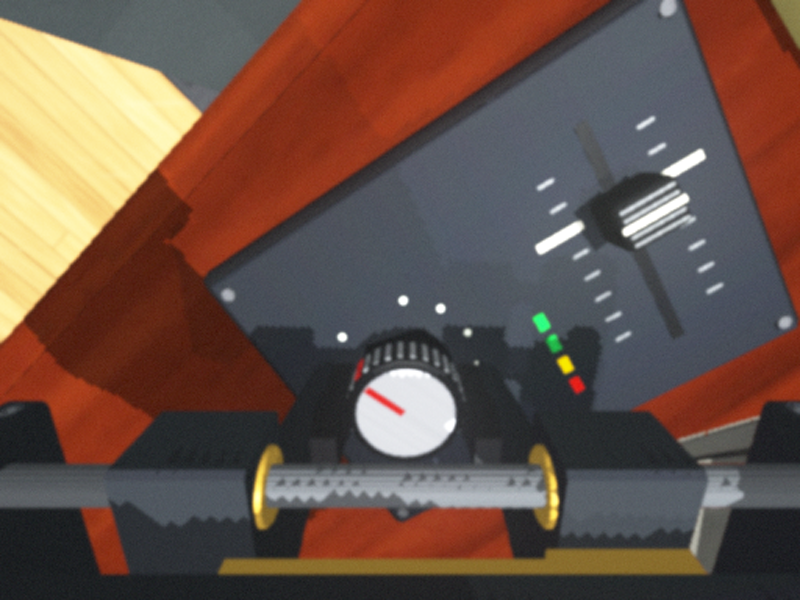

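The knob at (405,412) is seated and pressed to the switch's stop with about 25 N, without slipping in the grip. The fader cap is still at the white dashes, so I'm handing in.

```bash
python3 -c "
from rig import ticket; print(ticket.close_job())"
```

```text
the job is handed in; nothing more can be done
None
```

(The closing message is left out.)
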